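# Right the fallen reagent bottle, away from the hotplate

## Robot

A 6-joint arm with a two-finger parallel gripper is mounted at the origin on the work surface. World frame = base frame: x ahead of the robot, y to its left, z up, the work surface at z = 0. Lengths are in mm, angles in degrees, forces in N, time in s.
With the tool pointing down it reaches from about 375 to 975 mm from the base axis. Payload 3.8 kg.
Tool frame: the origin (TCP) lies at the very end of the fingers, on their centre line; the grasp point (between the pads) lies 19 mm behind it; z points along the fingers, y is the line along which they close (so a half turn about z gives the same grasp; the last joint's range is limited). The gripper opens to 88 mm and grips with 3 to 60 N. Pads are 18 mm wide; open, the fingers measure 123 mm over their backs; the gripper's body (75 mm by 187 mm) begins 45 mm behind the grasp point.
Start: joints at [-74.307, 15.12, 91.902, -0, 72.978, -2.114], TCP at [206.423, -642.657, 238.706] pointing down, gripper open.
Joint ranges: [-150.88, 150.88], [-54.13, 125.18], [17.81, 147.31], [-75.09, 255.09], [0, 152.58], [-146.25, 146.25]. Speed limits (degrees/s): [147.25, 147.25, 180, 180, 180, 180].

## Interface

Orientations are given as [roll, pitch, yaw] about the fixed x, y, z axes, in that order (R = Rz(yaw) Ry(pitch) Rx(roll)).
In Python, from workcell import arm, claw, imaging, models, telemetry gives the robot as it stands. The module is installed in compiled form; this text tells all that it offers. Calls block until the motion is done:
- arm.move_pose(position, orientation): joint-space move of the TCP to a pose.
- arm.move_straight(position, orientation=None, speed=150): straight line of the TCP; orientation=None keeps the orientation; speed is the mean speed in mm/s.
- arm.goto_joints(angles): joint-space move.
- claw.open_jaws() and claw.close_gripper(f_grip=None): open the fingers fully, or close them until they stop; f_grip is the grip in N (None keeps the last).
- arm.dwell(seconds).
- arm.solve_ik(position, orientation): joint angles nearest the present ones, or None.
- imaging.get_image(name): name is "scene" or "top"; returns (picture, depth): 480x640x3 uint8, red, green, blue; 480x640 float32, mm along the optical axis (not along the pixel's ray), 0 where there is no reading.
- imaging.get_calibration(name): a dict with "fovy" (degrees; the focal length in pixels is half the picture's height over the tangent of half this angle, whatever the lens; pixels are square), "cx", "cy" (the principal point, pixels), "k1" (the pictures are not rectified: a ray, as slopes to the right and down, at radius r is drawn at 1 + k1 r^2 times it, then the intrinsics apply), "eye" and "orientation" of the camera in the world. Camera axes: x right, y down, z forward; pixel columns grow to the right and rows downward; lengths in mm; the calibration is good to about 2 mm. A picture is of the moment at which its call begins. get_calibration takes no time and is no camera call.
A pose or a line that the arm cannot do raises arm.PlanningError and nothing moves.
- arm.job_done(): hands the job in; it is judged then, once.
Trained networks look in the newest picture that a camera, given by its name, has taken for a name from the list of things; names that differ only in an ending like _2 or _b are one class to them, and where a whole thing is asked for, a point or a joint stands for the part that bears it (a point fixed in the world has none). Each returns a list of dicts, best first, with "confidence" (0 to 1); they miss things now and then, are a little off and sometimes report something else, mostly with a low value. They report only what shows in the picture. A call takes as long as a camera call.
- models.spot_in(thing, camera): "xy" ([column, row] in pixels, amid what is visible of it).
Readings, each from a call of its own:
- telemetry.read_time(): time.
- telemetry.read_qpos(): joint angles.
- telemetry.read_joint_velocities(): joint speeds.
- telemetry.read_effort(): joint torques, N m.
- telemetry.read_position(): TCP position.
- telemetry.read_ee_rot(): TCP orientation.
- telemetry.read_contact_force(): force on the tool from outside, world axes, zero at the start.
- telemetry.read_moment(): the same for the moment, N m.
- telemetry.read_grip_width(): finger opening in mm.
- telemetry.read_finger_force(): force on a finger pad.
Only numpy, scipy, OpenCV 4.12 (cv2) and the standard library are available. Lean on these libraries where they do the work, as an engineer would, in place of code of your own. Each camera call takes 0.05 s, during which the arm holds its last target. There are 200 camera calls.

## Task

The square white reagent bottle has fallen over on the bench. Stand it upright, cap up, in the bay of the grey spill tray that is farther from the hotplate (the bay next to the balance), setting it down gently, and let go. Do not touch the hotplate or the balance with the robot or the bottle, and leave the flask and the jar standing where they are.

Things in the scene. Friction and masses are not known exactly. Their poses are not given: they have to be found in the camera images.
- bottle: Fallen bottle, plain white plastic, about 0.3 kg: square body 56 x 56 x 100 mm, then a short neck and a grey cap of 34 mm diameter, its top 122 mm from the underside. Origin at the centre of the underside; z towards the cap, x and y square to the flat sides. At the start it lies on a flat side, its axis 28 mm above the bench. Centre of mass 53 mm from the underside.
- tray: Fixed grey spill tray, a plate 112 (x) x 270 (y) x 16 mm with two square pockets (bays) of 81 x 81 mm, 10 mm deep. Origin at the centre of its underside, z up, y along its length.
- bay_left (a point): Centre of the floor of the tray's bay on the +y side, 70 mm from the tray's centre, 6 mm above the bench; axes as the tray's.
- bay_right (a point): Centre of the floor of the tray's bay on the -y side, 70 mm from the tray's centre, 6 mm above the bench; axes as the tray's.
- hotplate: Fixed hotplate stirrer at one end of the tray (either end): white box 200 (x) x 160 (y) mm with a square white plate on top, 88 mm high overall, two round black knobs on its front (-x side, 14 mm long). Origin at the centre of its underside.
- balance: Fixed weighing balance at the other end of the tray: white box 200 (x) x 160 (y) x 52 mm with a round steel pan of 120 mm diameter on top, 68 mm high overall, dark display strip at the front. Origin at the centre of its underside.
- flask: Loose conical glass flask, 82 mm wide at the foot, 122 mm tall, standing on the bench to one side. Origin at the centre of its underside. To be left alone.
- jar: Loose white jar, 68 mm diameter, 85 mm tall, standing on the bench on the other side. Origin at the centre of its underside. To be left alone.

How it is judged:
By the outcome, as a careful person would: the job done as asked, in the order asked, and still so for the second after the job is handed in, with the robot touching nothing.
It also fails if it takes over 38 s, if anything falls off the work surface, if the arm or the gripper's body presses on something with over 40 N, if the wrist force passes 120 N, or if a joint passes its speed limit or range.

## Working session

There is one attempt and no reset: what is moved stays moved. The work goes in short steps, each a Python script; the robot and the scene stay as the last script left them, time stands still between calls to the robot, and variables do not carry over. Pictures are saved under pics/ and viewed, at most 10 in all, crops included, and the job is handed in when it is done.

```bash
mkdir -p pics
cat > h.py <<'E'
import numpy as np, cv2
from scipy.spatial.transform import Rotation as Ro
from workcell import arm, claw, imaging, models, telemetry
def cam(n):
    c=imaging.get_calibration(n); f=240/np.tan(np.radians(c["fovy"])/2)
    return c,f,Ro.from_euler("xyz",c["orientation"],degrees=True).as_matrix(),np.array(c["eye"])
def cloud(n,depth):
    c,f,R,e=cam(n)
    v,u=np.mgrid[0:480,0:640]
    x=(u-c["cx"])/f; y=(v-c["cy"])/f; a,b=x.copy(),y.copy()
    for _ in range(20):
        s=1+c["k1"]*(a*a+b*b); a,b=x/s,y/s
    P=np.stack([a*depth,b*depth,depth],-1)@R.T+e
    P[depth<=0]=np.nan
    return P
E
python3 - <<'E'
from h import *
for n in("scene","top"):
    p,d=imaging.get_image(n); cv2.imwrite(f"pics/{n}0.png",p[:,:,::-1]); np.savez(f"{n}0.npz",p=p,d=d)
    P=cloud(n,d); print(n,imaging.get_calibration(n))
    for t in("bottle","tray","hotplate","balance","flask","jar"):
        for r in models.spot_in(t,n)[:2]:
            u,v=map(int,np.round(r["xy"])); print(t,r["confidence"],u,v,P[v,u].round())
print(telemetry.read_time())
E
```

```text
scene {'fovy': 56.41561043349599, 'cx': 314.23415420788797, 'cy': 235.44363743692915, 'k1': -0.0095906314574034, 'eye': array([1088.34398218, -495.58704423,  704.36762046]), 'orientation': array([-1.33021910e+02, -6.52501463e-02,  4.66002054e+01])}
bottle 0.78 260 226 [479. -81.  54.]
tray 0.97 322 275 [651. -58.  16.]
hotplate 0.6 248 379 [ 770. -331.   87.]
balance 0.6 418 213 [698. 190.  68.]
balance 0.46 249 380 [ 772. -331.   87.]
flask 0.9 384 154 [467. 352.  41.]
flask 0.7 321 278 [655. -65.  15.]
jar 0.82 81 296 [ 425. -448.   74.]
top {'fovy': 50.26923940964316, 'cx': 316.6870847970761, 'cy': 243.61616988704318, 'k1': -0.04226843338941809, 'eye': array([4.03807339e+02, 2.72418983e-01, 1.17645767e+03]), 'orientation': array([-171.48613979,   -0.70079935,  -91.13597128])}
bottle 0.79 341 292 [463. -68.  54.]
tray 0.71 327 214 [646. -43.  17.]
hotplate 0.9 444 165 [ 738. -302.   88.]
balance 0.8 208 204 [662. 222.  71.]
flask 0.82 145 300 [453. 356.  71.]
jar 0.65 512 319 [ 397. -431.   84.]
0.7
```

View pics/scene0.png

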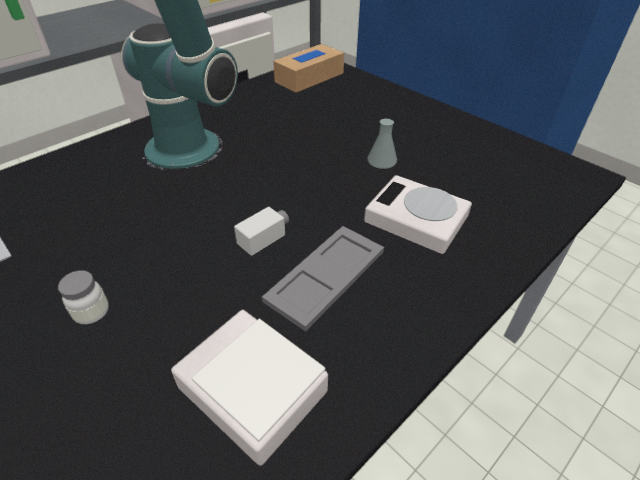

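View pics/top0.png

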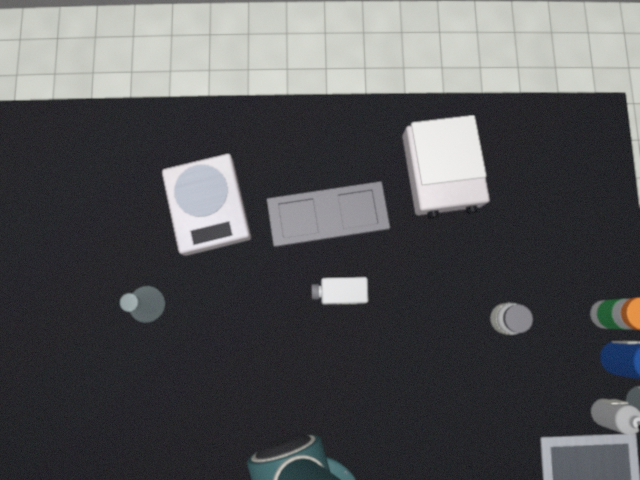

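Both views agree. The bottle lies at top (341,292) with its cap to the left (+y). The tray is at (327,214), the balance at (208,204) is on the +y end and the hotplate at (444,165) is on the -y end. So the target is bay_left. Next I'll fit rectangles to get the exact poses.

```bash
cat > fit.py <<'E'
from h import *
def rect(P,c,r,lo,hi):
    m=(P[...,2]>lo)&(P[...,2]<hi)&(np.hypot(P[...,0]-c[0],P[...,1]-c[1])<r)
    m=cv2.morphologyEx(m.astype(np.uint8),cv2.MORPH_OPEN,np.ones((3,3)))
    n,l,s,_=cv2.connectedComponentsWithStats(m); k=1+np.argmax(s[1:,4]); Q=P[l==k]
    return cv2.minAreaRect(Q[:,:2].astype(np.float32)),np.median(Q[:,2]),cv2.boxPoints(cv2.minAreaRect(Q[:,:2].astype(np.float32))).round()
if __name__=="__main__":
  for n in("scene","top"):
    P=cloud(n,np.load(n+"0.npz")["d"])
    for t,a in dict(bottle=((465,-72),90,50,61),cap=((470,-5),35,34,50),tray=((648,-50),175,11,24),balance=((680,205),150,44,75),hotplate=((745,-310),170,75,95)).items():
        r,z,b=rect(P,*a); print(n,t,np.round(r[0],1),np.round(r[1],1),round(r[2],1),z.round(1),b.tolist())
E
python3 fit.py
python3 - <<'E'
from h import *
R0=telemetry.read_ee_rot(); print(R0)
E
```

```text
scene bottle [466.6 -74.4] [56.9 99.9] 0.6 55.0 [[438.0, -25.0], [439.0, -125.0], [496.0, -124.0], [494.0, -24.0]]
scene cap [468.2  -9.4] [27.4 13.8] 5.0 41.8 [[454.0, -4.0], [455.0, -18.0], [482.0, -15.0], [481.0, -1.0]]
scene tray [646.5 -42.9] [114.8 273.1] 7.8 15.1 [[571.0, 85.0], [608.0, -186.0], [722.0, -170.0], [685.0, 100.0]]
scene balance [670.6 234.8] [198.9 162.5] 13.1 52.6 [[555.0, 291.0], [592.0, 133.0], [786.0, 178.0], [749.0, 337.0]]
scene hotplate [ 772.5 -312.3] [145.8 146.1] 6.5 87.0 [[692.0, -248.0], [708.0, -393.0], [853.0, -377.0], [837.0, -231.0]]
top bottle [467.7 -75.2] [56.1 99.2] 0.6 56.3 [[439.0, -26.0], [440.0, -125.0], [496.0, -124.0], [495.0, -25.0]]
top cap [466.6 -14.5] [20. 29.] 88.8 42.2 [[452.0, -24.0], [481.0, -25.0], [481.0, -5.0], [452.0, -4.0]]
top tray [648.6 -44.4] [113.5 270.4] 7.8 16.6 [[574.0, 82.0], [611.0, -186.0], [723.0, -171.0], [686.0, 97.0]]
top balance [670.8 234.1] [200.7 159. ] 13.1 54.7 [[555.0, 289.0], [591.0, 134.0], [787.0, 179.0], [750.0, 334.0]]
top hotplate [ 773.8 -313.2] [145.3 145. ] 6.5 88.6 [[693.0, -249.0], [710.0, -393.0], [854.0, -377.0], [838.0, -233.0]]
[1.79994601e+02 6.63154146e-04 1.78074443e+01]
```

The fits match the given sizes: the bottle measures 56x99.5, the tray 113x271, and the cap points to +y. bay_left works out at about (638, 26). Next I'll check that a tilted grasp is reachable, turning the bottle about the closing axis.

```bash
cat > plan.py <<'E'
from h import *
up=np.array([0,0,1.])
b=np.radians(90.6); bz=np.array([np.cos(b),np.sin(b),0]); B0=np.stack([np.cross(-up,bz),-up,bz],1)   # x,y(down),z(axis)
b0=np.array([467.2,-74.8,28])-50*bz
y=np.radians(7.8); ty=np.array([-np.sin(y),np.cos(y),0]); B1=np.stack([np.cross(ty,up),ty,up],1)
b1=np.array([647.6,-43.6,6])+70*ty
def tool(B,o,a,s,back=0,g=50,sh=8):
    """TCP pose for bottle pose (B,o): tilt a, jaw sign s"""
    a=np.radians(a); z=np.array([0,np.cos(a),-np.sin(a)]); yy=np.array([s,0,0.])
    T=np.stack([np.cross(yy,z),yy,z],1)
    p=np.array([0,-sh,g])+(19-back)*z
    return B@p+o, Ro.from_matrix(B@T).as_euler("xyz",degrees=True)
E
python3 - <<'E'
from plan import *
print(np.linalg.det(B0),np.linalg.det(B1),b0,b1)
for a in(20,25,30,35):
  for s in(1,-1):
    print(a,s)
    for X in(tool(B0,b0,a,s,100),tool(B0,b0,a,s),tool(B0,b0+150*up,a,s),tool(B1,b1+80*up,a,s),tool(B1,b1,a,s),tool(B1,b1,a,s,100)):
        q=arm.solve_ik(*X); print("  ",X[0].round(),X[1].round(),None if q is None else np.round(q))
E
```

```text
1.0000000000000002 0.9999999999999999 [ 467.72358921 -124.79725847   28.        ] [638.09990993  25.75234883   6.        ]
20 1
   [467. -47. 112.] [180.  20.  91.] [  5.   1. 124. -24.  58.  18.]
   [467. -81.  18.] [180.  20.  91.] [  1.  10. 128. -28.  46.  21.]
   [467. -81. 168.] [180.  20.  91.] [  1.  -3. 122. -23.  63.  11.]
   [637.  36. 130.] [-180.  -70.   98.] [-24.  40.  94.  53.  97. -52.]
   [637.  36.  50.] [-180.  -70.   98.] [-24.  47.  93.  53.  93. -57.]
   [650. -58.  84.] [-180.  -70.   98.] [-30.  48.  86.  49. 100. -55.]
20 -1
   [467. -47. 112.] [-180.  -20.  -89.] None
   [467. -81.  18.] [-180.  -20.  -89.] None
   [467. -81. 168.] [-180.  -20.  -89.] None
   [637.  36. 130.] [180.  70. -82.] [-24.  40.  94.  53.  97. 128.]
   [637.  36.  50.] [180.  70. -82.] [-24.  47.  93.  53.  93. 123.]
   [650. -58.  84.] [180.  70. -82.] [-30.  48.  86.  49. 100. 125.]
25 1
   [467. -41. 109.] [180.  25.  91.] [ 10.   3. 124. -29.  60.  25.]
   [467. -83.  19.] [180.  25.  91.] [  4.  11. 128. -34.  48.  29.]
   [467. -83. 169.] [180.  25.  91.] [  4.  -2. 122. -28. 
[... 1507 characters left out ...]
27. -44.  54.  42.]
   [467. -86. 170.] [180.  35.  91.] [ 10.   1. 123. -38.  68.  28.]
   [637.  33. 125.] [180. -55.  98.] [-22.  33.  96.  46.  87. -48.]
   [637.  33.  45.] [180. -55.  98.] [-22.  39.  97.  46.  82. -52.]
   [648. -48. 102.] [180. -55.  98.] [-27.  38.  90.  42.  90. -50.]
35 -1
   [467. -28. 102.] [180. -35. -89.] [  17.    8.  124.  -37.   65. -142.]
   [467. -86.  20.] [180. -35. -89.] [  10.   15.  127.  -44.   54. -138.]
   [467. -86. 170.] [180. -35. -89.] None
   [637.  33. 125.] [180.  55. -82.] [-22.  33.  96.  46.  87. 132.]
   [637.  33.  45.] [180.  55. -82.] [-22.  39.  97.  46.  82. 128.]
   [648. -48. 102.] [180.  55. -82.] [-27.  38.  90.  42.  90. 130.]
```

Run:
```python
from plan import *
a,s=28,1
X=tool(B0,b0+70*up,a,s,100); arm.move_pose(*X)
arm.move_straight(*tool(B0,b0,a,s,60)); 
arm.move_straight(*tool(B0,b0,a,s),speed=80)
print(telemetry.read_contact_force())
claw.close_gripper(30)
print(telemetry.read_grip_width(),telemetry.read_finger_force(),telemetry.read_time(),telemetry.read_contact_force())
arm.move_straight(*tool(B0,b0+170*up,a,s),speed=120)
print(telemetry.read_grip_width(),telemetry.read_contact_force(),telemetry.read_time())
arm.move_pose(*tool(B1,b1+120*up,a,s))
print(telemetry.read_grip_width(),telemetry.read_contact_force(),telemetry.read_moment(),telemetry.read_time())
p,d=imaging.get_image("scene"); cv2.imwrite("pics/held.png",p[:,:,::-1]); np.savez("held.npz",p=p,d=d)
p,d=imaging.get_image("top"); np.savez("heldtop.npz",p=p,d=d)
P=cloud("top",d); Q=P[(abs(P[...,0]-b1[0])<60)&(abs(P[...,1]-b1[1])<60)&(P[...,2]>100)]
print(np.nanmax(Q[:,2]))
```

```text
[ 0.92007524 -0.39751919 -0.76531067]
55.74333604869916 29.999343836680055 5.4333 [-1.68413453  1.1442321   3.47728339]
55.730731105669086 [-0.18786694 -1.16024497 -3.25125057] 7.0
55.91944199102725 [ 0.25890205  0.732844   -2.35457217] [-0.74565352 -0.2151638  -0.00442808] 8.2583
253.41858813394185
```

View pics/held.png

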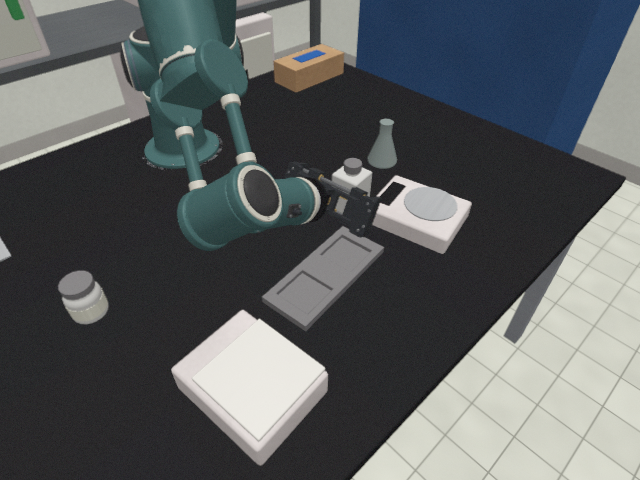

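The bottle is held upright with its cap at (352,163), above the far bay and clear of the balance. Now I'll measure the cap and body to check position and tilt.

Run:
```python
from plan import *
for n,f in(("top","heldtop"),("scene","held")):
    L=np.load(f+".npz"); P=cloud(n,L["d"]); 
    m=(np.hypot(P[...,0]-b1[0],P[...,1]-b1[1])<32)&(P[...,2]>238)
    Q=P[m]; print(n,len(Q),Q.mean(0).round(1),((Q.max(0)+Q.min(0))/2).round(1),np.ptp(Q,axis=0).round(1))
    A=np.c_[Q[:,:2],np.ones(len(Q))]; 
    m=(np.hypot(P[...,0]-b1[0],P[...,1]-b1[1])<45)&(abs(P[...,2]-226)<8)
    Q=P[m]; c=np.linalg.lstsq(np.c_[Q[:,:2]-Q[:,:2].mean(0),np.ones(len(Q))],Q[:,2],rcond=None)[0]; print(" shoulder",len(Q),c.round(3),((Q.max(0)+Q.min(0))/2).round(1),np.ptp(Q,axis=0).round(1))
L=np.load("held.npz");P=cloud("scene",L["d"])
# visible +x side face tilt
m=(np.abs(P[...,0]-668)<9)&(abs(P[...,1]-b1[1])<26)&(P[...,2]>130)&(P[...,2]<220)
Q=P[m];print(len(Q))
```

```text
top 259 [638.2  26.9 247.5] [638.8  27.5 246.2] [31.6 31.9 14.3]
 shoulder 578 [1.50000e-02 6.00000e-03 2.25399e+02] [638.8  19.6 224.1] [60.5 76.5 12.1]
scene 210 [640.7  24.3 244.7] [638.6  26.3 242.9] [35.  33.7  9.7]
 shoulder 445 [-2.80000e-02  2.60000e-02  2.23775e+02] [640.   20.9 226. ] [57.9 75.9 16. ]
135
```

The cap is within about 1 mm of where it should be and the bottle is upright. Lowering it in small steps with force monitoring.

Run:
```python
from plan import *
a,s=28,1
arm.move_straight(*tool(B1,b1+14*up,a,s),speed=90); arm.dwell(.2)
f0=telemetry.read_contact_force()[2]; print(f0)
h=7
arm.move_straight(*tool(B1,b1+h*up,a,s),speed=20)
while h>-3:
    h-=.5; arm.move_straight(*tool(B1,b1+h*up,a,s),speed=10)
    arm.dwell(.05); f=telemetry.read_contact_force()[2]; 
    if f-f0>2: break
print(h,f,telemetry.read_contact_force(),telemetry.read_time())
p,d=imaging.get_image("scene"); cv2.imwrite("pics/set.png",cv2.resize(p[130:290,230:440,::-1],None,fx=3,fy=3))
```

```text
-2.943885492375072
0.0 0.8847311519045163 [-1.09132014 -0.1577741   0.88473115] 14.5833
```

View pics/set.png

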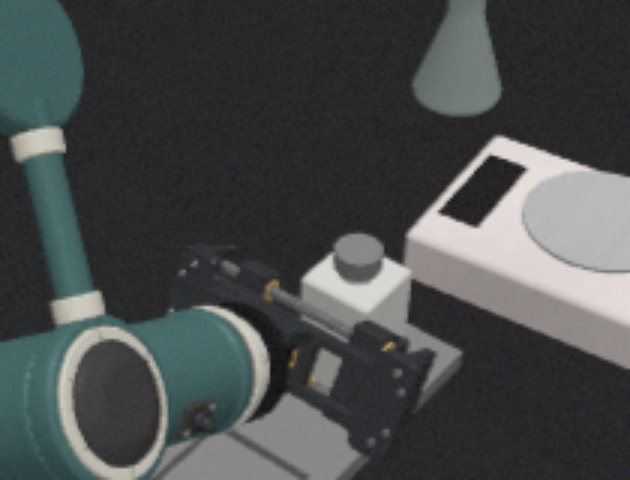

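The bottle stands in the far bay with its cap at crop (358,255). Contact came exactly at floor height. Now I'll release, retreat and check.

Run:
```python
from plan import *
a,s=28,1
claw.open_jaws(); arm.dwell(.2)
arm.move_straight(*tool(B1,b1,a,s,100),speed=80)
arm.move_straight(*tool(B1,b1+130*up,a,s,150),speed=150)
arm.dwell(.3)
for n in("scene","top"):
    p,d=imaging.get_image(n); P=cloud(n,d)
    if n=="scene": cv2.imwrite("pics/end.png",p[:,:,::-1])
    m=(np.hypot(P[...,0]-b1[0],P[...,1]-b1[1])<32)&(P[...,2]>122); Q=P[m]
    print(n,len(Q),((Q.max(0)+Q.min(0))/2).round(1),np.median(Q[:,2]),np.ptp(Q,axis=0).round(1))
    for t in("bottle","flask","jar"): print(t,models.spot_in(t,n)[:1])
print(telemetry.read_contact_force(),telemetry.read_time())
```

```text
scene 167 [639.7  26.9 126.3] 126.94818485154008 [34.5 32.8  8.4]
bottle [{'xy': [347.6, 236.8], 'confidence': 0.9}]
flask [{'xy': [380.7, 148.2], 'confidence': 0.78}]
jar [{'xy': [80.6, 295.4], 'confidence': 0.8}]
top 198 [640.1  26.2 128.5] 128.2057400120956 [33.  33.6  9.2]
bottle [{'xy': [295.8, 212.2], 'confidence': 0.7}]
flask [{'xy': [146.0, 302.2], 'confidence': 0.68}]
jar []
[ 0.63638639  0.54602604 -0.83144828] 18.7833
```

View pics/end.png

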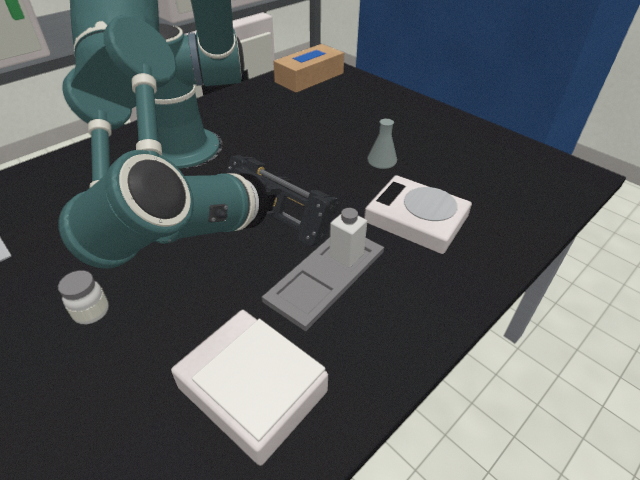

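The bottle stands upright in the bay next to the balance, cap at (349,215) and its top at 128 mm as it should be. The gripper is clear, and the flask (384,145) and jar (82,297) have not moved.

```bash
python3 -c "
from h import *
print(arm.job_done())"
```

```text
the job is handed in; nothing more can be done
None
```

The bottle stands upright, cap up, in the bay next to the balance, released with the gripper clear; the flask and jar are where they were, and the job was handed in at about 19 s of the 38 s allowed.

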